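# Snap the measuring wheel into the cable length counter

### The arm

A 6-joint arm with a two-finger parallel gripper is mounted at the origin on the work surface. World frame = base frame: x ahead of the robot, y to its left, z up, the work surface at z = 0. Lengths are in mm, angles in rad, forces in N, time in s.
With the tool pointing down it reaches from about 350 to 875 mm from the base axis. Payload 4.2 kg.
Tool frame: the origin (TCP) lies between the finger pads; the fingertips stand tcp_to_tips ahead of it and the grasp point (between the pads) lies 8 mm behind it (tcp_to_tips is the distance from the TCP to the fingertips, in mm); z points along the fingers, y is the line along which they close (so a half turn about z gives the same grasp; the last joint's range is limited). The gripper opens to 85 mm and grips with 20 to 120 N. Pads are 22 mm wide; open, the fingers measure 114 mm over their backs; the gripper's body (76 mm by 85 mm) begins 54 mm behind the grasp point. The pads swing forward as they close: fully open they stand 13 mm farther back than shut.
Start: joints at [-0.843, 0.385, 0.008, 0, -1.194, -0.259], TCP at [282.396, -557.541, 242.312] pointing down, gripper open.
Joint ranges: [-3.14, 3.14], [-1.21, 2.06], [-1.07, 1.41], [-3.16, 2.05], [-2.99, -0.16], [-3.1, 3.1]. Speed limits (rad/s): [2.79, 2.79, 3.14, 3.14, 3.14, 3.14].

### API

Orientations are given as a 3x3 rotation matrix whose columns are the frame's x, y, z axes.
In Python, from cell import read_state, camera, camera_params, job_done, tcp_to_tips gives the robot as it stands. The module is installed in compiled form; this text tells all that it offers.
- The arm moves only by the shell command python3 -m pendant 'ROWS'. ROWS is JSON, a list of rows, each a list of 3 entries, a list of its own where there are three numbers: the closure, from 0 (fully open) to 1 (shut), then the shift along the tool's x, y, z as a fraction of full scale, then the turn about the tool's z as a fraction of full scale. A call has exactly 8 rows; each row is the pose to reach, as a shift and turn from the pose commanded when the call began, along the tool's axes at that moment, turning the shorter way round; what a row does not reach only later rows make up. Full scale, the value 1, is 1 m for a shift and 360 degrees for a turn. A row lasts 1/10 s, in which the tool goes at most 50 mm and 8.59 degrees, less where a joint would pass 70% of its speed; a pose out of reach is approached as far as the arm can. A call with a number of a shift or a turn outside -1 to 1 is refused whole. A call with a gripper value outside its range is refused whole. The fingers move at their own pace and stop on an object; the grip force is fixed at half the most. Time passes only in rows, so rows that repeat a pose let the fingers close, or fill a call up. It gives the time, the measured TCP pose, the force, the opening and the grip force at its end, in the units of the state.
- read_state(): the state, without advancing time (a new reading comes with each control period).
- camera(name): name is "side" or "top"; returns the picture (384x512x3 uint8, red, green, blue); there is no depth.
- camera_params(name): a dict with "mtx" (3x3 intrinsics, pixels), "k1" (the pictures are not rectified: a ray, as slopes to the right and down, at radius r is drawn at 1 + k1 r^2 times it, then the intrinsics apply), "extrinsics" (4x4, takes a point from camera to world coordinates). Camera axes: x right, y down, z forward; pixel columns grow to the right and rows downward; lengths in mm; the calibration is good to about 2 mm. A picture is of the moment at which its call begins. camera_params takes no time and is no camera call.
- job_done(): hands the job in; it is judged then, once.
The state is a dict: "clock": time; "q": joint angles; "dq": joint speeds; "tau": joint torques, N m; "position": TCP position; "tool_rot": TCP orientation; "wrist_force": force on the tool from outside, world axes, zero at the start; "torque": the same for the moment, N m; "gripper_width": finger opening in mm; "grip_force": force on a finger pad.
Only numpy, scipy, OpenCV 4.12 (cv2) and the standard library are available. Lean on these libraries where they do the work, as an engineer would, in place of code of your own. Each camera call takes 0.05 s, during which the arm holds its last target. There are 200 camera calls.

### The job

Fit the loose measuring wheel into the cable length counter: pick it up by the wheel, feel for the slots of the two side plates, lower its axle into both with the axle's gear on the counter-housing side, and press it down past the spring plungers until both ends sit fully home on the slot floors, then let go. Press firmly but without forcing or dropping it in, and leave everything else on the bench where it is.

Things in the scene. Friction and masses are not known exactly. Their poses are not given: they have to be found in the camera images.
- wheel: Loose measuring wheel, 0.35 kg: aluminium disc 80 mm diameter, 24 mm thick, flat faces, black tread, on a steel axle 12 x 164 mm. Origin: disc centre; x along the axle to the gear end (axle x = -82 to 82 mm). At the start it leans on its rim and plain axle end, gear end up: axle 0.45 rad from level, origin 41 mm high. Grip it across the faces (24 mm) at its uppermost rim, tool leaning with the disc.
- gear (a point): Middle of the brass spur gear near one end of the wheel's axle (wheel x = +78 mm): 31 mm diameter over the teeth, 8 mm wide, x = +74 to +82 mm. The other end of the axle is plain.
- journal_gear (a point): Point on the wheel's axle centre line at wheel x = +65 mm, gear side; ends in the slot of the plate beside the housing. Beside it, on each side of the disc, a locating collar of 18 mm diameter at |x| = 51 to 55 mm, which goes inside the side plate: keep fingertips 10 mm or more from the axle's centre line.
- journal_plain (a point): Point on the wheel's axle centre line at wheel x = -65 mm, plain side; ends in the slot of the other plate.
- counter: Cable length counter: grey bed 200 x 245 x 12 mm screwed to the bench. Its carriage (side plates, counter housing, pinion) slides on the bed along x and is clamped where the last user left it, anywhere from 15 mm behind to 15 mm ahead of centre; this place is not given: look, or feel for the slots. Origin: on the bench, midway between the side plates in y; y along the seated axle to the housing, z up.
- bed_middle (a point): Top of the bed, 12 mm above counter origin. With the carriage centred the plates stand at x = 0, y = +65 and -65 mm: 76 mm wide in x, 10 mm thick, 120 mm clear between, tops 94 mm above the bench. Slot in the middle of each, open-topped: 14 mm wide, flat floor at 72 mm, so a seated axle's centre is 78 mm high; mouth chamfered 3 mm to 20 mm wide. The carriage moves only in x.
- keeper_gear (a joint): Spring plunger (10 mm ball nose) in the +x wall of the slot beside the housing, 85 mm above the bench, jutting 4 mm into the slot. 0 = out, up to 0.0045 m when pushed back; 4 N preload, 0.7 N/mm. The wheel's weight does not pass it: pushing past both takes about 12 to 20 N downward in all, then they spring out above the axle and hold it.
- keeper_plain (a joint): The same plunger in the other slot. The cream housing (90 x 66 mm, top 84 mm high) is at counter y = 92 to 158 mm, its pinion (20 mm over the teeth) at y = 75 mm and up, 23.5 mm in +x of the slot; the gear drops between plate and housing. Guide rollers at counter x = -80 and +80 mm are 51 mm high; a support roller under the wheel tops at 33 mm.
- multimeter: Bystander: black handheld multimeter 145 x 75 x 36 mm, 0.35 kg. Origin: centre of its underside; x along its length.
- empty_reel: Bystander: empty grey plastic cable reel lying on its flange, 110 mm diameter, 38 mm high. Origin: centre of its underside.
- idler_roller: Bystander: spare plain aluminium roller without axle, 50 mm diameter, 25 mm high, lying flat. Origin: centre of its underside.
- screwdriver: Bystander: screwdriver 190 mm long, lying along its x axis.
- grease_jar: Bystander: closed white jar 52 mm diameter, 50 mm high. Origin: centre of its underside.
- dummy_load: Bystander: small aluminium connector box 62 x 42 x 32 mm with a round connector at each end. Origin: centre of its underside.
- caliper: Bystander: steel digital caliper 210 mm long, lying flat along its x axis.
Not all that is in view belongs to the job. What is meant by the wheel is not purple or red, and is the larger of those in its own colour.

How it is judged (in metres and radians):
At the end, for the whole second after the job is handed in: The wheel is let go at rest in the counter, both ends bottomed in the slots: axle centre line at both plates 74 to 80 mm high (78 when home) and within 22 mm of the bed middle in x, gear on the housing side, each journal point within 7.5 mm of its plate middle along y (z of journal_gear in the frame of counter between 0.074 and 0.08 m and x of journal_gear in the frame of counter between -0.022 and 0.022 m and y of journal_gear in the frame of counter between 0.0575 and 0.0725 m and z of journal_plain in the frame of counter between 0.074 and 0.08 m and x of journal_plain in the frame of counter between -0.022 and 0.022 m and y of journal_plain in the frame of counter between -0.0725 and -0.0575 m and linear speed of wheel below 0.02 m/s); the robot touches nothing.
It fails at once if the wheel is forced or dropped into the counter (more than 70 N between them) (contact force between wheel and counter above 70 N).
It fails at once if a thing lying on the bench is displaced by more than 20 mm (distance of any of multimeter, empty_reel, idler_roller, screwdriver, grease_jar, dummy_load, caliper from where it was at the start of the episode above 0.02 m).
It also fails if it takes over 54 s, if anything falls off the work surface, if the arm or the gripper's body presses on something with over 40 N, if the wrist force passes 120 N, or if a joint passes its speed limit or range.

## Working session

There is one attempt and no reset: what is moved stays moved. The work goes in short steps, Python scripts to look and compute and a shell command to move; the robot and the scene stay as the last step left them, time stands still between calls to the robot, and variables do not carry over. Pictures are saved under pics/ and viewed, at most 10 in all, crops included, and the job is handed in when it is done.

```bash
mkdir -p pics
python3 - <<'E'
from cell import *
import cv2,json
s=read_state();print({k:s[k] for k in('clock','position','tool_rot','wrist_force','gripper_width')},tcp_to_tips)
for n in('side','top'):
    print(n,camera_params(n)); cv2.imwrite(f'pics/{n}0.png',cv2.resize(camera(n)[:,:,::-1],(800,600),interpolation=cv2.INTER_CUBIC))
E
```

```text
{'clock': 0.0, 'position': array([ 282.16162841, -557.0280702 ,  241.20115534]), 'tool_rot': array([[-8.92173067e-01, -4.51692404e-01, -1.09133771e-03],
       [-4.51693714e-01,  8.92170900e-01,  1.96815308e-03],
       [ 8.46599489e-05,  2.24888355e-03, -9.99997468e-01]]), 'wrist_force': array([0.52868702, 0.4967479 , 0.23400086]), 'gripper_width': 85.29265792058763} 11.0
side {'mtx': array([[461.8171588 ,   0.        , 250.25318278],
       [  0.        , 461.8171588 , 188.87002195],
       [  0.        ,   0.        ,   1.        ]]), 'k1': -0.07488549880505756, 'extrinsics': array([[-9.82221962e-01, -1.39058754e-01,  1.26105832e-01,
         3.37016230e+02],
       [-1.87672175e-01,  7.43066287e-01, -6.42364109e-01,
         8.34224997e+02],
       [-4.37864016e-03, -6.54610691e-01, -7.55953485e-01,
         1.06170204e+03],
       [ 0.00000000e+00,  0.00000000e+00,  0.00000000e+00,
         1.00000000e+00]])}
top {'mtx': array([[474.33927825,   0.        , 268.32053541],
       [  0.        , 474.33927825, 194.55444134],
       [  0.        ,   0.        ,   1.        ]]), 'k1': 0.048432912162349726, 'extrinsics': array([[ 2.45161063e-02, -9.98004349e-01,  5.81917505e-02,
         3.97035253e+02],
       [-9.99627930e-01, -2.37765874e-02,  1.33669625e-02,
        -1.53338156e+01],
       [-1.19566855e-02, -5.84978050e-02, -9.98215931e-01,
         1.83308435e+03],
       [ 0.00000000e+00,  0.00000000e+00,  0.00000000e+00,
         1.00000000e+00]])}
```

View pics/side0.png

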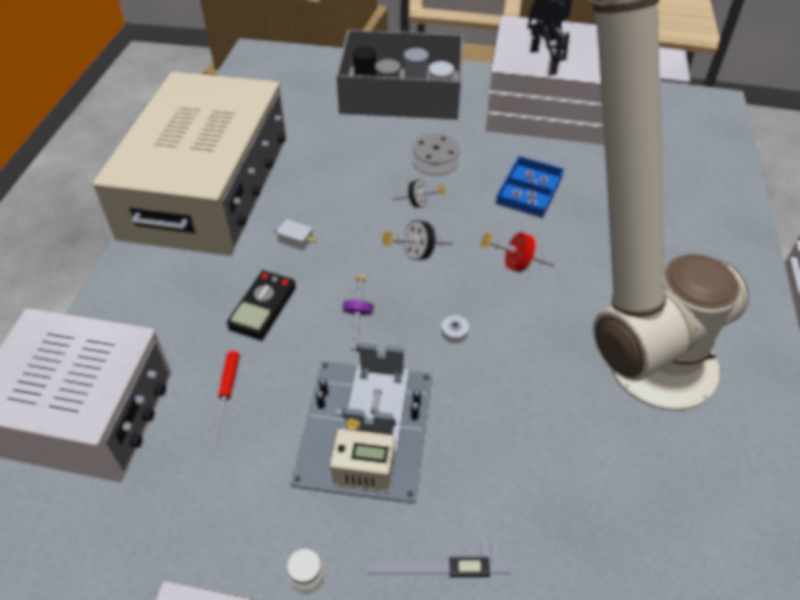

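View pics/top0.png

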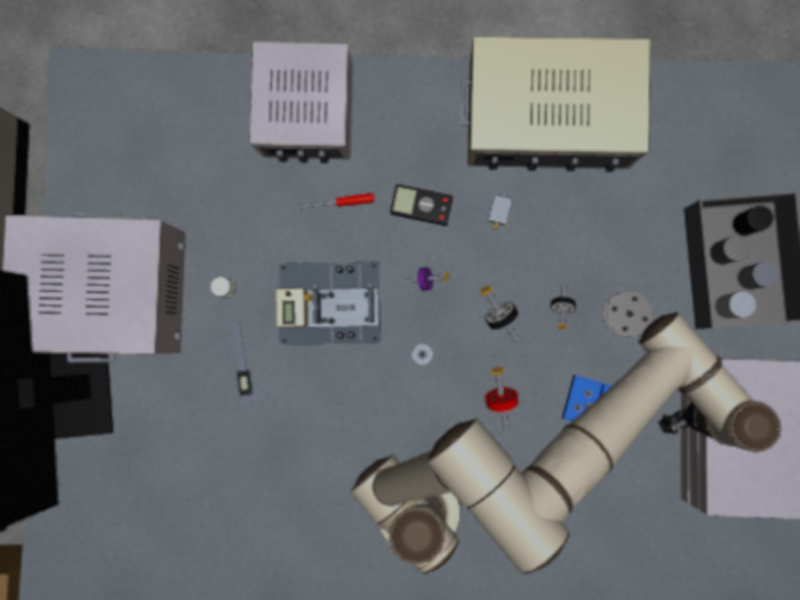

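The side and top views show four wheels. Pixels below are in the 800x600 pictures:
- purple: side (358,307), top (427,278), excluded by colour
- red: side (520,252), top (501,400), excluded by colour
- silver and black, small: side (418,193), top (563,305)
- silver and black, large: side (420,240), top (501,314)

The large silver and black wheel fits, since it is neither purple nor red and is the larger of its colour. The counter is at top (330,303), with its housing to the left (+y). I'll confirm with one enlarged crop.

```bash
cat > h.py <<'E'
import numpy as np,cv2
from cell import *
def ray(n,uv):
    p=camera_params(n);E=p['extrinsics'];d=np.linalg.solve(p['mtx'],[*uv,1])[:2]
    s=d.copy()
    for _ in range(20): s=d/(1+p['k1']*(s@s))
    v=E[:3,:3]@[*s,1];return E[:3,3],v/np.linalg.norm(v)
def onz(n,uv,z):
    o,v=ray(n,uv);return o+v*(z-o[2])/v[2]
def tri(a,b):
    (o1,v1),(o2,v2)=ray('side',a),ray('top',b)
    t=np.linalg.lstsq(np.c_[v1,-v2],o2-o1,rcond=None)[0];p,q=o1+v1*t[0],o2+v2*t[1]
    return (p+q)/2,np.linalg.norm(p-q)
def proj(n,P):
    p=camera_params(n);E=p['extrinsics'];c=E[:3,:3].T@(np.array(P,float)-E[:3,3]);s=c[:2]/c[2];s=s*(1+p['k1']*s@s)
    return (p['mtx']@[*s,1])[:2]
def crop(n,u,v,w,h,k,im=None):
    im=camera(n) if im is None else im
    return cv2.resize(im[v:v+h,u:u+w,::-1],(w*k,h*k),interpolation=cv2.INTER_CUBIC)
E
python3 - <<'E'
from h import *
# 66x50 px crops x6 => 396x300
S,T=camera('side'),camera('top')
np.savez('f0.npz',S=S,T=T)
g=np.vstack([np.hstack([crop('side',240,110,66,50,6,S),crop('top',300,175,66,50,6,T)]),
 np.hstack([crop('side',187,220,80,60,5,S)[:300,:396],crop('top',176,165,72,60,5,T)[:300,:360],np.zeros((300,36,3),np.uint8)])])
cv2.imwrite('pics/c1.png',g);print(g.shape)
E
```

```text
(600, 792, 3)
```

View pics/c1.png

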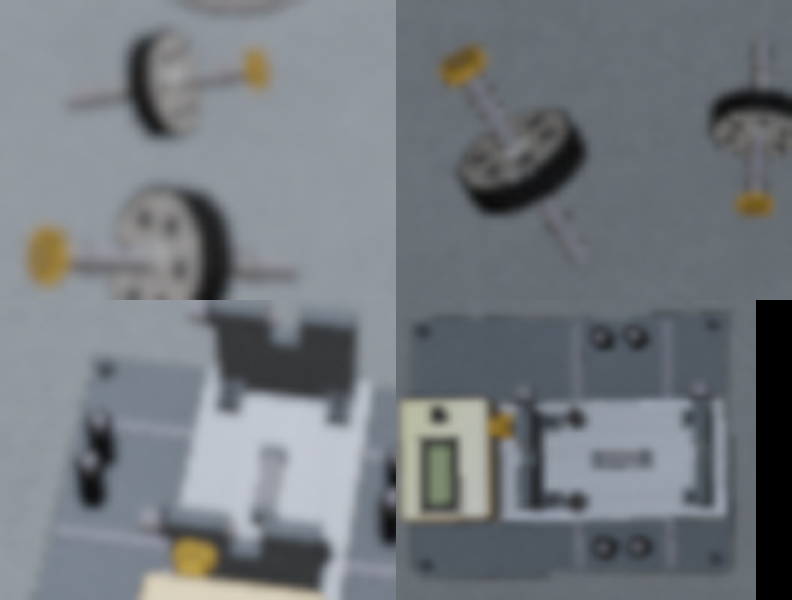

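The crops confirm it: the large silver wheel has its gear at side (248,153) and top (311,186). The plate slots are at side (236,328) and (244,284), top (202,196) and (238,196).

Run:
```python
from h import *
np.set_printoptions(precision=1,suppress=True)
g,e=tri((247.8,152.8),(311.3,185.8));p,e2=tri((289.5,155.5),(331.7,218.7))
print('gear',g,e,'plain',p,e2); d=(g-p)/np.linalg.norm(g-p);c=g-78*d;print('len',np.linalg.norm(g-p),'c',c,'alt',p+82*d,'yaw',np.degrees(np.arctan2(d[1],d[0])),'tilt',np.arcsin(d[2]))
print('slotG side/top',onz('side',(236.4,327.6),94),onz('top',(202.2,195.9),94))
print('slotP side/top',onz('side',(244,283.6),94),onz('top',(237.6,195.7),94))
# bed mask: corners
f=np.load('f0.npz');T=f['T']
# bed corner pixels from crop (412,317),(730,312),(733,575),(412,577)
for u,v in [(412,317),(730,312),(735,573),(412,577)]: print('bed',onz('top',((u-396)/5+176,(v-300)/5+165),12))
s=read_state();print(s['clock'],s['position'])
R=s['tool_rot'];print('tool y yaw',np.degrees(np.arctan2(R[1,1],R[0,1])))
```

```text
gear [ 536.8 -150.9   69.1] 0.9511498216917211 plain [ 416.4 -237.7   -5.6] 0.45831159343045746
len 166.16287062804096 c [ 480.3 -191.6   34. ] alt [ 475.8 -194.9   31.3] yaw 35.816615551421975 tilt 0.46637633053306526
slotG side/top [452.4 416.3  94. ] [487.7 250.8  94. ]
slotP side/top [457.4 305.2  94. ] [491.5 120.7  94. ]
bed [596.1 355.5  12. ]
bed [605.8 110.1  12. ]
bed [404.8 100.7  12. ]
bed [395.8 348.4  12. ]
0.2 [ 282.2 -557.3  241.7]
tool y yaw 116.85205541672583
```

```bash
cat >> h.py <<'E'
def plan(P,yaw):
    """shift in tool axes (m), turn as fraction of 360 about tool z, to bring TCP to P with tool y at yaw deg"""
    s=read_state();R=s['tool_rot'];sh=R.T@(np.array(P)-s['position'])/1000
    a=np.degrees(np.arctan2(R[1,1],R[0,1]));t=-((yaw-a+180)%360-180)/360
    print('clk',round(s['clock'],2),'pos',s['position'].round(1),'yaw',round(a,2),'-> shift',sh.round(4),'turn',round(t,4),'w',round(s['gripper_width'],1),'F',s['wrist_force'].round(1),'grip',np.round(s['grip_force'],1))
E
python3 - <<'E'
from h import *
np.set_printoptions(precision=1,suppress=True)
g=onz('top',(311.3,185.8),75);p=onz('top',(331.7,218.7),6);print('top',g,p)
gs=onz('side',(247.8,152.8),75);ps=onz('side',(289.5,155.5),6);print('side',gs,ps)
for a,b in((g,p),(gs,ps)):
    h=(a-b)[:2];L=np.linalg.norm(h);h/=L;print(L,np.degrees(np.arctan2(h[1],h[0])),'c',a[:2]-70.2*h,b[:2]+73.8*h)
print('slotG side',onz('side',(236.4,267.6),94),'P',onz('side',(244,223.6),94))
c=np.array([475,-193]);h=np.array([np.cos(.62),np.sin(.62)]);plan([*(c-15*h),200],35.5)
E
```

```text
top [ 535.9 -150.5   75. ] [ 416.6 -236.3    6. ]
side [ 536.1 -145.    75. ] [ 415.4 -226.1    6. ]
146.9703548731223 35.72954617036394 c [ 478.9 -191.5] [ 476.5 -193.2]
145.4331066099073 33.88777876825093 c [ 477.8 -184.1] [ 476.6 -184.9]
slotG side [484.1 265.7  94. ] P [492.  132.4  94. ]
clk 0.2 pos [ 282.2 -557.3  241.7] yaw 116.85 -> shift [-0.3  0.2  0. ] turn 0.226 w 85.3 F [0.5 0.9 0.3] grip 0.0
```

```bash
python3 -m pendant '[[0,[-0.03,0.02,0],0.015],[0,[-0.06,0.044,0],0.035],[0,[-0.095,0.07,0],0.055],[0,[-0.13,0.095,0],0.075],[0,[-0.165,0.12,0],0.095],[0,[-0.2,0.147,0],0.115],[0,[-0.24,0.177,0],0.135],[0,[-0.27,0.2,0],0.15]]'
python3 - <<'E'
from h import *
c=np.array([477.7,-191]);h=np.array([np.cos(.62),np.sin(.62)]);plan([*(c-15*h),170],35.5)
E
```

```text
clock: 1.0
position: [433.5, -255.0, 242.4]
tool_rot: [[-0.888, 0.459, 0.0], [0.459, 0.888, 0.0], [-0.0, 0.0, -1.0]]
wrist_force: [1.0, -1.2, 0.1]
gripper_width: 85.7
grip_force: 0.0
clk 1.0 pos [ 433.5 -255.   242.4] yaw 62.65 -> shift [-0.003   0.0638  0.0724] turn 0.0754 w 85.7 F [ 1.  -1.2  0.1] grip 0.0
```

```bash
python3 -m pendant '[[0.35,[0,0.01,0.01],0.01],[0.35,[-0.001,0.02,0.02],0.02],[0.35,[-0.002,0.03,0.03],0.035],[0.35,[-0.003,0.045,0.045],0.05],[0.35,[-0.003,0.055,0.06],0.065],[0.35,[-0.003,0.064,0.072],0.0754],[0.35,[-0.003,0.064,0.072],0.0754],[0.35,[-0.003,0.064,0.072],0.0754]]'
python3 - <<'E'
from h import *
S,T=camera('side'),camera('top');np.savez('f1.npz',S=S,T=T)
cv2.imwrite('pics/c2.png',np.hstack([crop('side',235,100,66,80,6,S),crop('top',290,160,66,80,6,T)]))
c=np.array([477.7,-191]);h=np.array([np.cos(.62),np.sin(.62)]);plan([*(c-15*h),75],35.5)
E
```

```text
clock: 1.8
position: [464.8, -201.6, 170.5]
tool_rot: [[-0.585, 0.811, -0.0], [0.811, 0.585, -0.0], [0.0, -0.0, -1.0]]
wrist_force: [0.6, -0.6, 0.5]
gripper_width: 55.4
grip_force: 0.0
clk 1.9 pos [ 465.1 -201.9  171.1] yaw 35.76 -> shift [0.0017 0.0016 0.0961] turn 0.0007 w 55.6 F [ 0.7 -0.5  0.2] grip 0.0
```

View pics/c2.png

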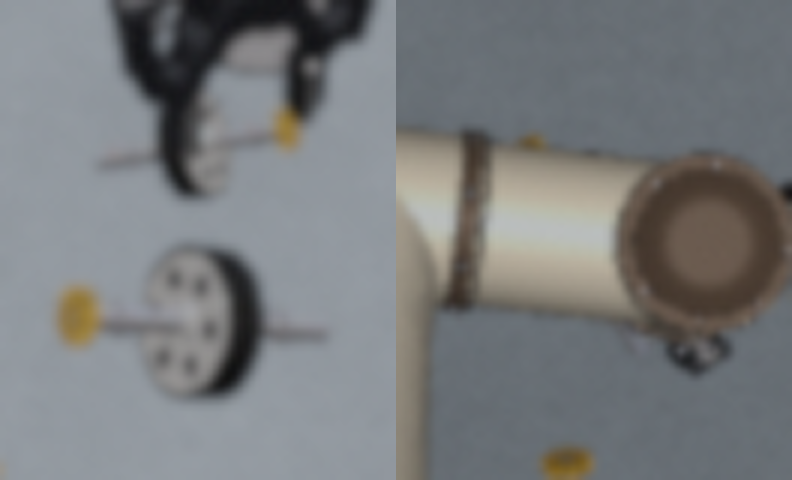

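The side view shows the open fingers above the large wheel (wheel about (200,320) in the crop). The top view is hidden by the arm. I'll descend in line.

```bash
python3 -m pendant '[[0.35,[0.001,0.001,0.02],0],[0.35,[0.001,0.001,0.04],0],[0.35,[0.001,0.001,0.055],0],[0.35,[0.001,0.001,0.07],0],[0.35,[0.001,0.001,0.08],0],[0.35,[0.001,0.001,0.09],0],[0.35,[0.001,0.001,0.096],0],[0.35,[0.001,0.001,0.096],0]]'
python3 - <<'E'
from h import *
S=camera('side');cv2.imwrite('pics/c3.png',crop('side',235,110,66,60,8,S))
c=np.array([477.7,-191]);h=np.array([np.cos(.62),np.sin(.62)]);plan([*(c-15*h),75],35.5)
E
```

```text
clock: 2.7
position: [464.7, -200.2, 73.8]
tool_rot: [[-0.584, 0.812, -0.001], [0.812, 0.584, 0.0], [0.001, -0.001, -1.0]]
wrist_force: [0.2, -0.2, -0.2]
gripper_width: 55.7
grip_force: 0.0
clk 2.75 pos [ 465.1 -200.3   74.3] yaw 35.72 -> shift [ 0.0002  0.0007 -0.0007] turn 0.0006 w 55.8 F [ 0.2 -0.1  0.5] grip 0.0
```

View pics/c3.png

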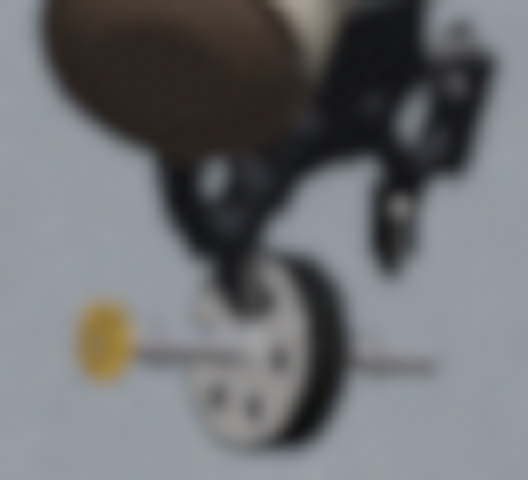

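The fingers straddle the disc: gear-side tip at crop (250,305) in front of the face, the other tip beyond the tread. I'll close part way to stand the disc upright.

```bash
python3 -m pendant '[[0.4,[0,0,0],0],[0.45,[0,0,0],0],[0.5,[0,0,0],0],[0.55,[0,0,0],0],[0.6,[0,0,0],0],[0.65,[0,0,0],0],[0.66,[0,0,0],0],[0.66,[0,0,0],0]]'
```

```text
clock: 3.55
position: [466.7, -200.2, 75.3]
tool_rot: [[-0.584, 0.811, 0.004], [0.811, 0.584, -0.001], [-0.003, 0.003, -1.0]]
wrist_force: [2.8, 1.9, 4.9]
gripper_width: 29.0
grip_force: 4.1
```

```bash
python3 -m pendant '[[0.66,[0,0,0.002],0],[0.66,[0,0,0.004],0],[0.66,[0,0,0.006],0],[0.66,[0,0,0.008],0],[0.66,[0,0,0.008],0],[0.75,[0,0,0.008],0],[0.85,[0,0,0.008],0],[0.85,[0,0,0.008],0]]'; python3 -m pendant '[[1,[0,0,0],0],[1,[0,0,0],0],[1,[0,0,0],0],[1,[0,0,0],0],[1,[0,0,0],0],[1,[0,0,-0.01],0],[1,[0,0,-0.02],0],[1,[0,0,-0.03],0]]'
python3 - <<'E'
from h import *
S=camera('side');cv2.imwrite('pics/c4.png',crop('side',235,100,66,60,8,S))
E
```

```text
clock: 4.35
position: [470.1, -201.9, 72.4]
tool_rot: [[-0.587, 0.81, 0.012], [0.81, 0.587, -0.005], [-0.011, 0.007, -1.0]]
wrist_force: [-2.3, -0.2, 31.0]
gripper_width: 26.8
grip_force: 57.7
clock: 5.15
position: [462.6, -199.9, 95.4]
tool_rot: [[-0.583, 0.812, -0.005], [0.812, 0.583, 0.001], [0.004, -0.004, -1.0]]
wrist_force: [0.4, -0.1, -3.5]
gripper_width: 23.9
grip_force: 55.7
```

View pics/c4.png

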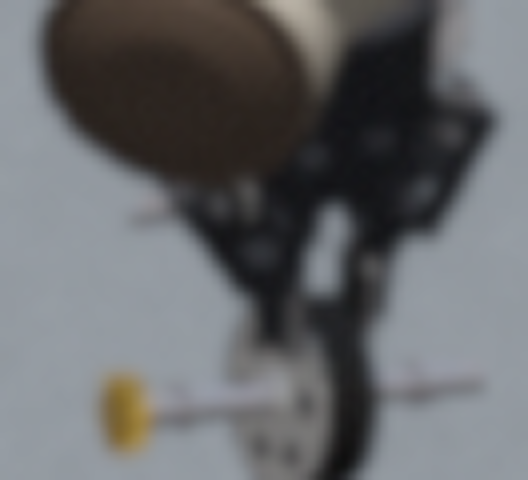

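The wheel is held: opening 23.9 mm, so the faces lie flat on the pads, and the axle (gear at crop (125,413), plain end (480,383)) looks level. Next I lift, turn and carry it over.

```bash
python3 -m pendant '[[1,[0,0,-0.015],0],[1,[0,0,-0.035],0],[1,[0,0,-0.06],0],[1,[0,0,-0.085],0],[1,[0,0,-0.105],0],[1,[0,0,-0.115],0],[1,[0,0,-0.12],0],[1,[0,0,-0.12],0]]'
python3 - <<'E'
from h import *
plan([489.6,185.7,215],92.1)
E
```

```text
clock: 6.0
position: [464.5, -200.0, 215.7]
tool_rot: [[-0.584, 0.812, -0.001], [0.812, 0.584, 0.0], [0.001, -0.001, -1.0]]
wrist_force: [0.3, 1.4, -3.1]
gripper_width: 23.9
grip_force: 56.0
clk 6.0 pos [ 464.5 -200.   215.7] yaw 35.7 -> shift [0.2986 0.2455 0.0008] turn -0.1567 w 23.9 F [ 0.3  1.4 -3.1] grip 56.0
```

```bash
python3 -m pendant '[[1,[0.01,0.008,0],-0.005],[1,[0.035,0.03,0],-0.018],[1,[0.065,0.053,0],-0.035],[1,[0.095,0.078,0],-0.052],[1,[0.125,0.103,0],-0.07],[1,[0.155,0.127,0],-0.088],[1,[0.18,0.148,0],-0.103],[1,[0.195,0.16,0],-0.113]]'
python3 - <<'E'
from h import *
plan([489.6,185.7,215],92.1)
E
```

```text
clock: 6.8
position: [480.3, 54.2, 215.1]
tool_rot: [[-0.973, 0.229, -0.002], [0.229, 0.973, -0.0], [0.002, -0.001, -1.0]]
wrist_force: [0.1, 0.2, -3.4]
gripper_width: 24.0
grip_force: 56.4
clk 6.8 pos [480.3  54.2 215.1] yaw 76.76 -> shift [2.110e-02 1.301e-01 1.000e-04] turn -0.0426 w 24.0 F [ 0.1  0.2 -3.4] grip 56.4
```

```bash
python3 -m pendant '[[1,[0.003,0.02,0],-0.006],[1,[0.008,0.045,0],-0.016],[1,[0.013,0.08,0],-0.027],[1,[0.018,0.11,0.01],-0.037],[1,[0.021,0.125,0.025],-0.0426],[1,[0.021,0.13,0.045],-0.0426],[1,[0.021,0.13,0.058],-0.0426],[1,[0.021,0.13,0.06],-0.0426]]'
python3 - <<'E'
from h import *
S,T=camera('side'),camera('top');np.savez('f2.npz',S=S,T=T)
cv2.imwrite('pics/c5.png',np.hstack([crop('side',195,195,66,80,6,S),crop('top',180,160,66,80,6,T)]))
plan([489.6,185.7,155],92.1)
for P in((489.6,185.7,94),(487.2,250.7,94),(492,120.7,94)):print(proj('side',P),proj('top',P))
E
```

```text
clock: 7.6
position: [489.6, 182.7, 153.6]
tool_rot: [[-0.999, -0.032, -0.005], [-0.032, 0.999, -0.003], [0.005, -0.003, -1.0]]
wrist_force: [0.1, -1.1, -3.6]
gripper_width: 23.4
grip_force: 56.3
clk 7.7 pos [490.6 182.9 155.4] yaw 91.77 -> shift [0.0009 0.0029 0.0004] turn -0.0009 w 23.7 F [ 0.4  0.3 -3.2] grip 56.5
[240.79793099 240.38855276] [219.91289229 195.7987277 ]
[236.42347183 262.1800076 ] [202.21506981 196.02997486]
[244.87771061 220.06365385] [237.60600256 195.56762413]
```

View pics/c5.png

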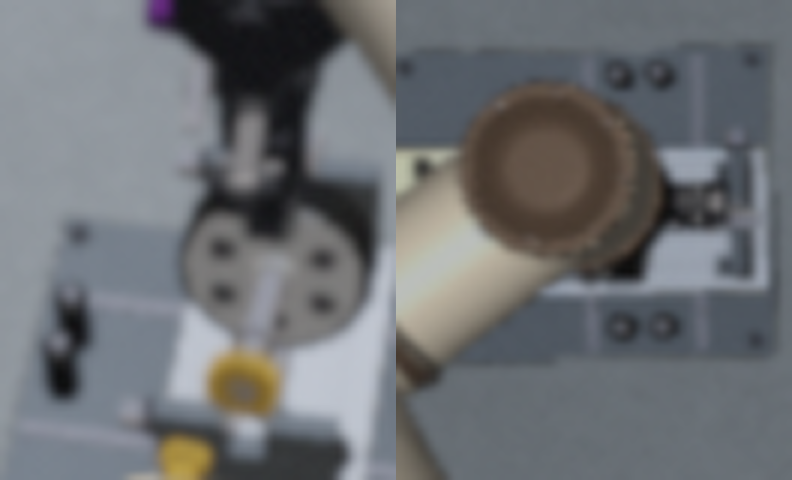

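Run:
```python
from h import *
np.set_printoptions(precision=1,suppress=True)
s=read_state();R=s['tool_rot'];p=s['position']
for z in (120,125,130): 
  g=p+78*R[:,1];g[2]=z;e=p-82*R[:,1];e[2]=z;print(z,g,proj('side',g),e,proj('top',e))
# gear mask in f2 side
f=np.load('f2.npz');hsv=cv2.cvtColor(f['S'],cv2.COLOR_RGB2HSV);m=cv2.inRange(hsv,(15,120,80),(35,255,255))
n,_,st,ce=cv2.connectedComponentsWithStats(m);print([(st[i],ce[i]) for i in range(1,n) if st[i][4]>20 and 180<ce[i][0]<280])
```

```text
120 [488.2 260.8 120. ] [234.9 259.9] [493.1 100.9 120. ] [242.5 195. ]
125 [488.2 260.8 125. ] [234.8 258.8] [493.1 100.9 125. ] [242.4 194.9]
130 [488.2 260.8 130. ] [234.7 257.6] [493.1 100.9 130. ] [242.3 194.8]
[(array([230, 255,  11,   8,  53], dtype=int32), array([235.2, 257.9])), (array([222, 268,   8,   7,  49], dtype=int32), array([225.6, 271. ]))]
```

Run:
```python
from h import *
f=np.load('f2.npz');g=np.load('f0.npz')
A=crop('top',222,178,33,40,12,f['T']);B=crop('side',212,248,33,40,12,f['S'])
cv2.imwrite('pics/c6.png',np.hstack([A,B]))
```

```text
(no output)
```

View pics/c6.png

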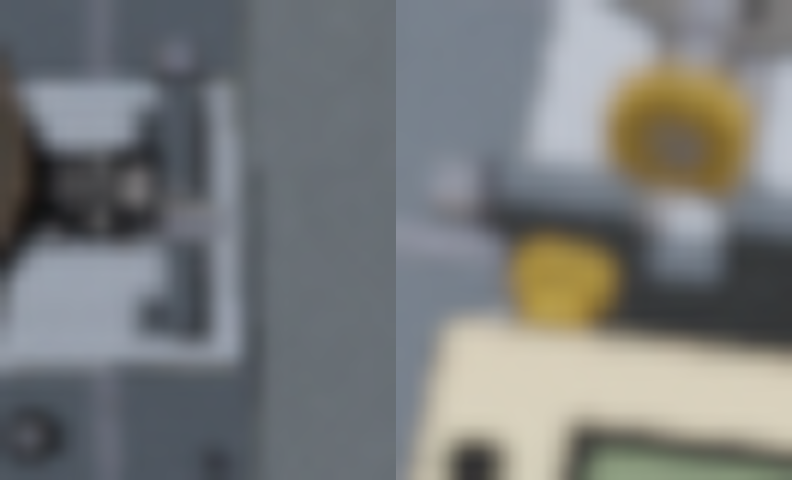

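Run:
```python
from h import *
np.set_printoptions(precision=1,suppress=True,linewidth=200)
f=np.load('f0.npz')
for n,k,roi in(('top','T',(165,175,215,230)),('side','S',(205,265,260,320))):
  I=f[k];h=cv2.cvtColor(I,cv2.COLOR_RGB2HSV);m=cv2.inRange(h,(18,25,140),(35,110,255));u0,v0,u1,v1=roi
  mm=np.zeros_like(m);mm[v0:v1,u0:u1]=m[v0:v1,u0:u1]
  r=cv2.minAreaRect(cv2.findNonZero(mm));print(n,cv2.boxPoints(r),np.argwhere(mm).min(0),np.argwhere(mm).max(0))
I=f['T'].astype(int)
for v in (185,187,201,204): print('T row',v,[ (u,I[v,u].sum()//3) for u in range(166,208)][::1] if v==187 else I[v,166:208].sum(1)//3)
print('T plain rows'); 
for v in(186,188,202,204): print(v,I[v,228:250].sum(1)//3,)
I=f['S'].astype(int)
for u in(226,229,242,244): print('S col',u,'v255-285',I[255:285,u].sum(1)//3)
for u in(232,236,252,254): print('S plain col',u,'v215-240',I[215:240,u].sum(1)//3)
```

```text
top [[177. 185.]
 [194. 185.]
 [194. 208.]
 [177. 208.]] [185 177] [208 194]
side [[211.3 298.5]
 [216.  271.9]
 [252.9 278.5]
 [248.1 305.1]] [273 212] [303 251]
T row 185 [109 109 109 110 108 108 107 107 107 110 122 140 149 151 152 152 148 141 139 145 156 159 161 163 164 165 162 143 102  80  91 106 106  96  81  73  70  74  94 109 119 121]
T row 187 [(166, np.int64(108)), (167, np.int64(107)), (168, np.int64(108)), (169, np.int64(109)), (170, np.int64(109)), (171, np.int64(108)), (172, np.int64(109)), (173, np.int64(108)), (174, np.int64(107)), (175, np.int64(111)), (176, np.int64(132)), (177, np.int64(160)), (178, np.int64(175)), (179, np.int64(179)), (180, np.int64(179)), (181, np.int64(174)), (182, np.int64(148)), (183, np.int64(92)), (184, np.int64(67)), (185, np.int64(99)), (186, np.int64(143)), (187, np.int64(174)), (188, np.int64(181)), (189, np.int64(183)), (190, np.int64(183)), (191, np.int64(183)), (192, np.int64(180)), (193, np.int64(160)), (194, np.int64(111)), (195, np.int64(75)), (196, np.int64(88)), (197, np.int64(116)), (198, np.int64(130)), (199, np.int64(126)), (20
[... 1289 characters left out ...]
58  56  55  57  79 135 183 201 206 206 205 198 173]
S col 244 v255-285 [193 194 195 197 199 199 198 193 177 152 133 120  97  71  58  56  56  56  56  55  56  71 122 173 198 205 206 206 203 187]
S plain col 232 v215-240 [152 152 152 148 139 130 118  97  73  59  56  56  56  56  57  57  57  58  61  64  75  92  97  95  96]
S plain col 236 v215-240 [153 153 154 151 143 134 125 107  83  63  55  57  58  58  57  57  55  55  54  57  59  68  85 124 164]
S plain col 252 v215-240 [150 151 152 152 151 148 141 133 123 103  77  60  56  55  56  57  56  55  56  55  55  57  61  74  97]
S plain col 254 v215-240 [149 150 150 150 149 147 141 133 125 109  85  66  57  55  55  56  56  55  56  56  56  57  62  74  84]
```

Run:
```python
from h import *
np.set_printoptions(precision=1,suppress=True)
for l,n,uv,z,off in[('house left','top',(176.6,194),84,158),('G plate left','top',(199.8,201),94,70),('P plate left','top',(233.2,202),94,-60),
 ('G back','side',(236,262.5),94,60),('G front','side',(236,266.2),94,70),('P back','side',(244,220),94,-70),('P front','side',(244,223.8),94,-60),
 ('G mid','side',(235.9,264.4),94,65),('P mid','side',(243.8,222),94,-65)]:
  p=onz(n,uv,z);print(l,p,'origin y',p[1]-off)
```

```text
house left [493.  347.1  84. ] origin y 189.07895128178927
G plate left [468.7 259.   94. ] origin y 188.96615303316446
P plate left [468.  136.2  94. ] origin y 196.20884510965882
G back [488.  251.8  94. ] origin y 191.78405734710066
G front [485.9 262.   94. ] origin y 192.03152426117947
P back [494.3 120.9  94. ] origin y 190.91996012210677
P front [491.9 133.1  94. ] origin y 193.05073701798506
G mid [487.2 257.1  94. ] origin y 192.10638965211047
P mid [493.5 127.4  94. ] origin y 192.42091532582458
```

Two-view estimate: counter centre y ≈ 191, slot x ≈ 490.5, yaw ≈ 2.3°. In the side view the gear and the gear-side slot already line up in x. I'll align and come down to just above the plate tops.

```bash
python3 -m pendant '[[1,[0,0.003,0],-0.001],[1,[0,0.006,0],-0.0015],[1,[0,0.008,0.004],-0.0015],[1,[0,0.008,0.01],-0.0015],[1,[0,0.008,0.016],-0.0015],[1,[0,0.008,0.021],-0.0015],[1,[0,0.008,0.023],-0.0015],[1,[0,0.008,0.023],-0.0015]]'
python3 - <<'E'
from h import *
S,T=camera('side'),camera('top');np.savez('f3.npz',S=S,T=T)
h=cv2.cvtColor(S,cv2.COLOR_RGB2HSV);m=cv2.inRange(h,(15,120,80),(35,255,255))
n,_,st,ce=cv2.connectedComponentsWithStats(m);print([(st[i],ce[i]) for i in range(1,n) if st[i][4]>20 and 180<ce[i][0]<280])
cv2.imwrite('pics/c7.png',np.hstack([crop('top',222,178,33,40,12,T),crop('side',212,248,33,40,12,S)]))
plan([491,191,130],92.3)
E
```

```text
clock: 8.5
position: [491.3, 190.7, 133.0]
tool_rot: [[-0.999, -0.04, 0.0], [-0.04, 0.999, -0.0], [-0.0, -0.0, -1.0]]
wrist_force: [1.9, 0.1, -1.0]
gripper_width: 22.8
grip_force: 57.4
[(array([222, 264,  20,  11, 139], dtype=int32), array([231.39568345, 269.        ]))]
clk 8.6 pos [491.2 190.7 133. ] yaw 92.28 -> shift [0.0002 0.0003 0.003 ] turn -0.0001 w 23.0 F [ 1.5  0.  -2.4] grip 57.5
```

View pics/c7.png

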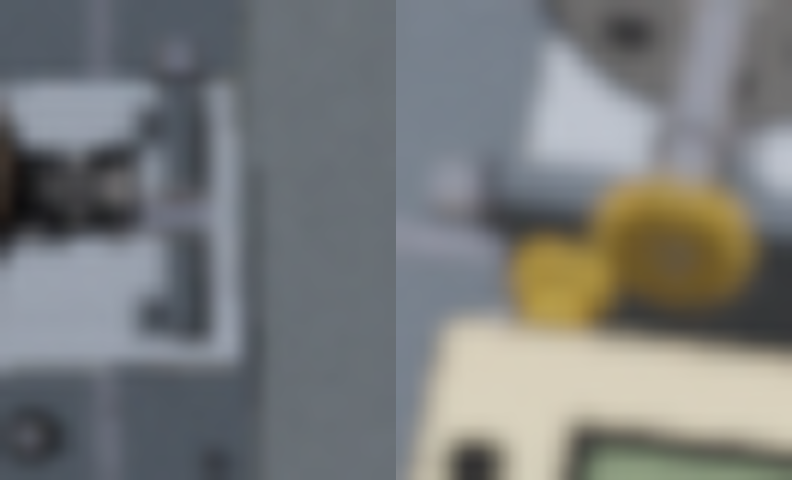

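The gear (crop (675,245)) hangs between plate and housing, and the axle is in line with both slots. Now feeling down slowly.

```bash
python3 -m pendant '[[1,[0,0,0.0005],0],[1,[0,0,0.001],0],[1,[0,0,0.0015],0],[1,[0,0,0.002],0],[1,[0,0,0.0025],0],[1,[0,0,0.003],0],[1,[0,0,0.003],0],[1,[0,0,0.003],0]]';python3 -m pendant '[[1,[0,0,0.0005],0],[1,[0,0,0.001],0],[1,[0,0,0.0015],0],[1,[0,0,0.002],0],[1,[0,0,0.0025],0],[1,[0,0,0.003],0],[1,[0,0,0.003],0],[1,[0,0,0.003],0]]'
```

```text
clock: 9.4
position: [491.1, 191.0, 130.3]
tool_rot: [[-0.999, -0.04, 0.0], [-0.04, 0.999, 0.0], [-0.0, 0.0, -1.0]]
wrist_force: [2.4, -0.2, -0.6]
gripper_width: 22.8
grip_force: 57.0
clock: 10.2
position: [491.6, 191.1, 128.0]
tool_rot: [[-0.999, -0.04, 0.002], [-0.04, 0.999, 0.001], [-0.002, 0.0, -1.0]]
wrist_force: [1.8, 1.4, 5.3]
gripper_width: 22.8
grip_force: 56.3
```

```bash
python3 -c "
from cell import *;s=read_state();print(s['wrist_force'].round(1),s['torque'].round(2))"
python3 -m pendant '[[1,[-0.0005,0,0],0],[1,[-0.001,0,0],0],[1,[-0.0015,0,0],0],[1,[-0.002,0,0],0],[1,[-0.002,0,0],0],[1,[-0.002,0,0],0],[1,[-0.002,0,0],0],[1,[-0.002,0,0],0]]'; python3 -c "
from cell import *;s=read_state();print(s['wrist_force'].round(1),s['torque'].round(2))"
```

```text
[1.8 1.4 5.3] [ 0.01 -0.85  0.04]
clock: 11.0
position: [492.7, 191.2, 127.7]
tool_rot: [[-0.999, -0.039, -0.0], [-0.039, 0.999, 0.0], [0.0, 0.0, -1.0]]
wrist_force: [0.1, 3.3, 5.3]
gripper_width: 22.6
grip_force: 56.1
[0.1 3.3 5.3] [0.36 0.   0.05]
```

Run:
```python
from h import *
np.set_printoptions(precision=1,suppress=True)
for y in (265,269): 
  for z in(100,105,110):print(y,z,proj('side',(488,y+0,z)), 'end face',proj('side',(488,y+4,z)))
S=camera('side');np.save('s4.npy',S)
h=cv2.cvtColor(S,cv2.COLOR_RGB2HSV);m=cv2.inRange(h,(15,120,60),(35,255,255))
m0=cv2.inRange(cv2.cvtColor(np.load('f2.npz')['S'],cv2.COLOR_RGB2HSV),(15,120,60),(35,255,255));m3=cv2.inRange(cv2.cvtColor(np.load('f3.npz')['S'],cv2.COLOR_RGB2HSV),(15,120,60),(35,255,255))
for q in(m0,m3,m):
  print('\n'.join(''.join('#' if c else '.' for c in r) for r in q[252:282,218:246]),'\n')
```

```text
265 100 [234.8 265.8] end face [234.5 267.2]
265 105 [234.7 264.7] end face [234.4 266.1]
265 110 [234.7 263.6] end face [234.3 265. ]
269 100 [234.5 267.2] end face [234.1 268.6]
269 105 [234.4 266.1] end face [234.  267.5]
269 110 [234.3 265. ] end face [234.  266.4]
............................
............................
............................
..............#######.......
.............#########......
.............#########......
............####..#####.....
............###.....###.....
.............##.....###.....
.............###....##......
...................###......
............................
............................
............................
............................
............................
.....#####..................
....########................
....########................
....########................
....########................
.....#######................
......#####.................
............................
............................
............................
............................
............................
..................
[... 1083 characters left out ...]
....
............................
............................
............................
............................
............................
............................
............................
..............##............
...........##########.......
..........############......
.....##################.....
....###########..######.....
....##########....#####.....
....##########....#####.....
.....##########..######.....
.....#################......
......#####.................
............................
............................
............................
............................
............................
............................
............................
```

```bash
python3 -m pendant '[[1,[0,0,0.0005],0],[1,[0,0,0.001],0],[1,[0,0,0.0015],0],[1,[0,0,0.002],0],[1,[0,0,0.002],0],[1,[0,0,0.002],0],[1,[0,0,0.002],0],[1,[0,0,0.002],0]]'; python3 -c "
from cell import *;s=read_state();print(s['wrist_force'].round(1),s['torque'].round(2))"
```

```text
clock: 11.85
position: [493.1, 191.4, 127.2]
tool_rot: [[-0.999, -0.04, 0.001], [-0.04, 0.999, 0.0], [-0.001, 0.0, -1.0]]
wrist_force: [-3.2, 3.9, 14.2]
gripper_width: 23.0
grip_force: 56.3
[-3.2  3.9 14.2] [0.22 0.68 0.05]
```

Run:
```python
from h import *
from scipy.optimize import brentq
def zat(uv,y):
    o,v=ray('side',uv);t=(y-o[1])/v[1];return (o+v*t).round(1)
print('f2 face',zat((239.8,240.3),194.9),'end',zat((235.2,259.6),264.9))
print('f3 end',zat((234.5,269.0),272.7),'plate front top @y',zat((236,266.2),262))
# current: hole darkness centroid near gear
S=np.load('s4.npy').astype(int)
print(S[262:278,230:240].sum(2)//3); print(S[262:278,230:240,0]-S[262:278,230:240,2])
```

```text
f2 face [490.  194.9 107.4] end [486.2 264.9 128.2]
f3 end [487.2 272.7  98. ] plate front top @y [485.9 262.   93.9]
[[156 154 144 133 141 151 151 140 120 111]
 [137 136 132 133 146 153 151 138 116 108]
 [132 133 132 134 145 149 146 134 115 111]
 [130 131 129 129 135 140 140 133 122 119]
 [125 122 117 117 120 128 132 132 129 128]
 [114 107 100 101 103 111 118 125 130 128]
 [100  89  86  86  87  91  98 108 119 122]
 [ 86  79  78  78  79  80  82  90 102 109]
 [ 82  76  77  77  78  78  77  80  88  99]
 [ 81  75  76  77  78  78  77  76  84  95]
 [ 80  74  74  75  76  76  75  76  82  91]
 [ 76  71  71  72  72  73  72  74  79  81]
 [ 74  69  68  68  68  68  68  69  69  68]
 [105  99  92  85  81  78  74  70  68  64]
 [158 152 146 139 135 130 121 112 104  98]
 [190 188 186 184 182 177 172 163 157 152]]
[[-16 -14  -9  -6  -7 -12 -13  -9  -6  -8]
 [ -8  -1   7   9   4  -3  -6  -4  -4  -7]
 [ 22  36  46  43  31  21  16  13   8  -4]
 [ 63  75  81  77  66  59  54  49  38  16]
 [ 93  97  95  91  88  87  87  84  76  50]
 [ 98  95  90  87  88  92  96 100  98  81]
 [ 86  80  71  68  72  79  87  96 101  97]
 [ 77  61  48  43  47  57  68  82  92  93]
 [ 71  54  36  29  30  40  53  69  80  85]
 [ 70  57  40  29  30  37  48  63  75  80]
 [ 63  56  50  43  41  46  56  66  71  71]
 [ 48  45  49  48  50  52  56  59  59  52]
 [ 25  22  28  35  38  37  37  36  34  26]
 [ 19  17  16  18  18  18  17  14  11   8]
 [ 25  24  23  22  23  22  21  18  17  13]
 [ 27  27  27  27  27  28  27  25  25  24]]
```

```bash
python3 -m pendant '[[1,[0,0,-0.005],0],[1,[0,0,-0.015],0],[1,[0,0,-0.025],0],[1,[0,0,-0.032],0],[1,[0,0,-0.035],0],[1,[0,0,-0.035],0],[1,[0,0,-0.035],0],[1,[0,0,-0.035],0]]'
python3 - <<'E'
from h import *
S,T=camera('side'),camera('top');np.savez('f4.npz',S=S,T=T)
f=np.load('f2.npz')
a=np.hstack([crop('side',217,218,44,50,9,S),crop('side',217,218,44,50,9,f['S'])])
cv2.imwrite('pics/c8.png',np.vstack([a,np.hstack([crop('side',217,248,44,16,9,np.load('s4.npy')),crop('top',222,190,44,16,9,T)])]))
plan([491,191,130],92.3)
E
```

```text
clock: 12.65
position: [492.6, 190.7, 160.0]
tool_rot: [[-0.999, -0.039, -0.001], [-0.039, 0.999, -0.001], [0.001, -0.001, -1.0]]
wrist_force: [0.3, -0.4, -3.4]
gripper_width: 22.6
grip_force: 58.5
clk 12.75 pos [492.7 190.8 160. ] yaw 92.27 -> shift [0.0017 0.0003 0.03  ] turn -0.0001 w 22.5 F [ 0.2 -0.2 -3.4] grip 58.5
```

View pics/c8.png

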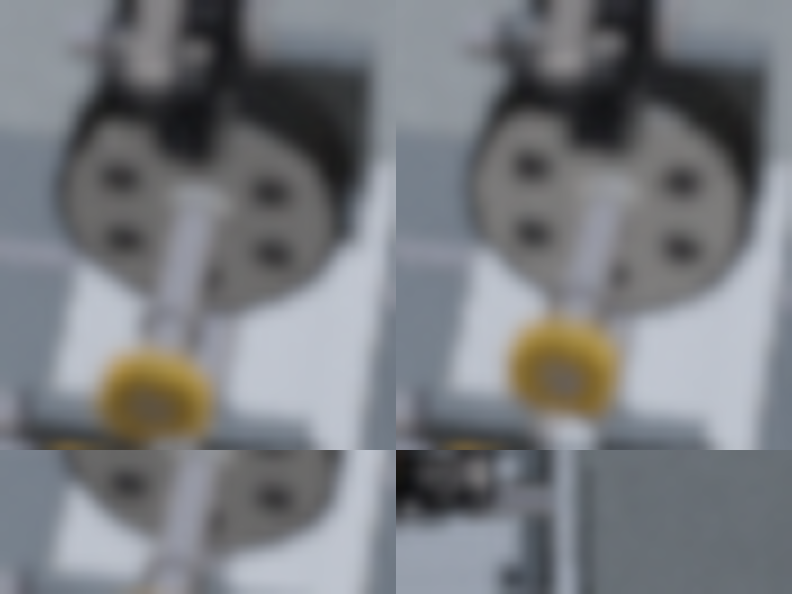

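```bash
cat >> h.py <<'E'
def zat(uv,y):
    o,v=ray('side',uv);return (o+v*(y-o[1])/v[1]).round(1)
E
python3 - <<'E'
from h import *
a=zat((238.3,241.6),202.8);b=zat((233.5,262.6),272.8);print(a,b,'tilt',(b-a)[2]/70)
for th in (0,.1,.2,.3):
  c,s=np.cos(th),np.sin(th)
  for z in(115,125): 
    q=lambda x,r:np.array([492.7-.04*x,190.8+x*c-r*s,z+x*s+r*c]);P=lambda x,r:proj('side',q(x,r))
    print(th,z,'face-end dv',(P(82,0)-P(12,0))[1].round(2),'20mm up',(P(12,0)-P(12,20))[1].round(2),'v',P(12,0).round(1),P(82,0).round(1))
E
```

```text
[492.  202.8 112.5] [488.7 272.8 126.6] tilt 0.20142857142857135
0 115 face-end dv 24.14 20mm up 4.66 v [238.2 241. ] [233.3 265.2]
0 125 face-end dv 24.22 20mm up 4.72 v [238.1 238.7] [233.2 262.9]
0.1 115 face-end dv 22.46 20mm up 5.3 v [238.2 240.7] [233.3 263.2]
0.1 125 face-end dv 22.52 20mm up 5.37 v [238.1 238.4] [233.1 260.9]
0.2 115 face-end dv 20.53 20mm up 5.89 v [238.2 240.4] [233.3 260.9]
0.2 125 face-end dv 20.56 20mm up 5.96 v [238.1 238.1] [233.1 258.6]
0.3 115 face-end dv 18.35 20mm up 6.42 v [238.2 240. ] [233.3 258.4]
0.3 125 face-end dv 18.36 20mm up 6.49 v [238.1 237.7] [233.2 256.1]
```

The wheel is still tilted about 0.18 rad, gear end up, in a shallow grip (face centre (196,217), gear end (152,405), fingertip (190,150) in the crop). At the stop, the plain end must already have been down in its slot with the gear end against its plunger. I'll go down again and press on to level it.

```bash
python3 -m pendant '[[1,[0.001,0,0.006],0],[1,[0.001,0,0.014],0],[1,[0.001,0,0.02],0],[1,[0.001,0,0.025],0],[1,[0.001,0,0.029],0],[1,[0.001,0,0.032],0],[1,[0.001,0,0.034],0],[1,[0.001,0,0.034],0]]'
cat > st.py <<'E'
from h import *
s=read_state();print(s['wrist_force'].round(1),s['torque'].round(2))
S=camera('side');np.save('s_last.npy',S);h=cv2.cvtColor(S,cv2.COLOR_RGB2HSV);m=cv2.inRange(h,(15,110,50),(35,255,255));m[:,:230]=0
for i in range(2):
  g=cv2.cvtColor(S,cv2.COLOR_RGB2GRAY)
# dark disc holes in grey face
roi=S[235:275,220:252].astype(int).sum(2)//3
k=cv2.morphologyEx(roi.astype(np.uint8),cv2.MORPH_BLACKHAT,np.ones((7,7),np.uint8));n,_,stt,ce=cv2.connectedComponentsWithStats((k>22).astype(np.uint8))
print([( (ce[i]+[220,235]).round(1),int(stt[i][4])) for i in range(1,n) if stt[i][4]>3])
ys,xs=np.nonzero(m[255:285]);print('gear box',xs.min(),xs.max(),ys.min()+255,ys.max()+255)
E
python3 st.py
```

```text
clock: 13.55
position: [492.8, 191.2, 126.9]
tool_rot: [[-0.999, -0.04, 0.002], [-0.04, 0.999, 0.001], [-0.002, 0.001, -1.0]]
wrist_force: [1.7, -0.7, 2.1]
gripper_width: 22.2
grip_force: 56.9
[ 1.7 -0.7  2.1] [-0.54 -0.49 -0.12]
[(array([232.8, 238.9]), 81), (array([250.7, 242.5]), 6), (array([230., 245.]), 9), (array([246.5, 246.8]), 10), (array([231.5, 253.3]), 24), (array([246.8, 253. ]), 10), (array([220.8, 258.6]), 16), (array([239.9, 259.9]), 29), (array([223.3, 266. ]), 29), (array([251. , 270.5]), 4)]
gear box 230 241 266 274
```

```bash
python3 -m pendant '[[1,[0,0,0.0005],0],[1,[0,0,0.001],0],[1,[0,0,0.0015],0],[1,[0,0,0.002],0],[1,[0,0,0.0025],0],[1,[0,0,0.003],0],[1,[0,0,0.003],0],[1,[0,0,0.003],0]]'; python3 st.py
```

```text
clock: 14.4
position: [493.2, 191.3, 125.9]
tool_rot: [[-0.999, -0.041, 0.003], [-0.041, 0.999, 0.001], [-0.003, 0.0, -1.0]]
wrist_force: [-1.2, -0.5, 13.6]
gripper_width: 22.4
grip_force: 57.1
[-1.2 -0.5 13.6] [-0.91  0.45 -0.04]
[(array([232.7, 239.2]), 87), (array([250.7, 242.9]), 7), (array([230.4, 245.3]), 9), (array([246.3, 246.9]), 9), (array([231.5, 253.4]), 22), (array([247., 253.]), 9), (array([220.8, 258.7]), 17), (array([240.5, 257.5]), 13), (array([239.2, 262.5]), 13), (array([223.3, 266. ]), 29), (array([250.8, 270.6]), 5)]
gear box 230 240 266 274
```

Run:
```python
from h import *
print('face',zat((238.8,249.6),203.3),'end',zat((233.6,270.8),273.3))
f=np.load('s_last.npy').astype(int)
print((f[264:277,228:243,0]-f[264:277,228:243,2]))
print('floor-level expected: face', proj('side',(491,203.3,78)),'end',proj('side',(488,273,78)))
```

```text
face [491.5 203.3  77.6] end [489.5 273.3  89.9]
[[-17 -12  -4   5  14  16   7  -1  -3  -2  -3  -8 -15 -18 -19]
 [ -2  17  34  44  52  50  37  25  22  18  12  -2 -13 -18 -20]
 [ 32  60  77  83  85  82  73  64  61  54  42  19  -2 -14 -17]
 [ 66  89  99  99  94  93  91  92  92  88  78  56  28   2 -10]
 [ 84  96  97  93  87  85  88  95  99 102  99  86  62  27  -1]
 [ 90  88  85  79  75  73  77  83  89  98 100  95  77  42   8]
 [ 90  80  73  69  67  67  69  72  75  83  89  91  77  44   9]
 [ 89  79  69  67  66  67  67  68  69  72  78  82  70  37   6]
 [ 92  78  68  64  65  66  66  66  67  70  73  74  59  28   2]
 [ 86  66  57  55  60  61  62  65  67  69  70  66  46  17   0]
 [ 63  39  32  32  41  45  50  51  56  61  60  47  27   7  -1]
 [ 38  25  20  21  23  24  26  28  31  34  33  23   9   1  -2]
 [ 30  26  25  24  24  24  23  24  23  21  20  16  11   9   6]]
floor-level expected: face [238.99027092 249.54674455] end [234.39639701 273.31664468]
```

The plain end looks home, and the gear end rests on its plunger at about 88 mm. I'll let go gently, regrip deeper with the disc nearly upright, then press.

```bash
python3 -m pendant '[[0.95,[0,0,-0.001],0],[0.85,[0,0,-0.003],0],[0.7,[0,0,-0.003],0],[0.6,[0,0,-0.003],0],[0.5,[0,0,-0.003],0],[0.45,[0,0,-0.003],0],[0.45,[0,0,-0.003],0],[0.45,[0,0,-0.003],0]]'; python3 st.py
```

```text
clock: 15.25
position: [491.9, 190.9, 126.2]
tool_rot: [[-0.999, -0.04, -0.0], [-0.04, 0.999, -0.0], [0.0, -0.0, -1.0]]
wrist_force: [-0.6, 0.0, 0.8]
gripper_width: 47.3
grip_force: 0.0
[-0.6  0.   0.8] [ 0.01  0.03 -0.  ]
[(array([229. , 238.8]), 35), (array([237.8, 240.8]), 26), (array([250.7, 243.2]), 6), (array([246.3, 246.9]), 9), (array([232.5, 254. ]), 20), (array([248. , 252.7]), 7), (array([241.5, 256.7]), 17), (array([220.8, 258.6]), 16), (array([239.9, 263.1]), 8), (array([224.5, 266.2]), 38), (array([251. , 270.5]), 4), (array([240.5, 274. ]), 4)]
gear box 230 241 267 275
```

```bash
python3 -m pendant '[[0.45,[0,0,0.003],0],[0.45,[0,0,0.006],0],[0.45,[0,0,0.009],0],[0.45,[0,0,0.012],0],[0.45,[0,0,0.015],0],[0.45,[0,0,0.017],0],[0.45,[0,0,0.017],0],[0.45,[0,0,0.017],0]]'; python3 st.py
```

```text
clock: 16.1
position: [492.0, 190.9, 109.3]
tool_rot: [[-0.999, -0.04, 0.0], [-0.04, 0.999, -0.0], [-0.0, -0.0, -1.0]]
wrist_force: [0.0, -0.7, 0.4]
gripper_width: 47.0
grip_force: 0.0
[ 0.  -0.7  0.4] [-0.05 -0.   -0.02]
[(array([233. , 242.3]), 91), (array([250.7, 243.2]), 6), (array([246.3, 246.9]), 9), (array([232.6, 254.2]), 18), (array([247.8, 252.8]), 8), (array([220.8, 258.6]), 16), (array([241.4, 257.4]), 9), (array([239.9, 263.1]), 8), (array([224.5, 266.2]), 40), (array([251. , 270.5]), 4), (array([240.5, 274. ]), 4)]
gear box 230 241 267 275
```

Free of contact. Closing gradually.

```bash
python3 -m pendant '[[0.5,[0,0,0],0],[0.55,[0,0,0],0],[0.6,[0,0,0],0],[0.63,[0,0,0],0],[0.66,[0,0,0],0],[0.69,[0,0,0],0],[0.72,[0,0,0],0],[0.75,[0,0,0],0]]';python3 -m pendant '[[0.8,[0,0,0],0],[0.9,[0,0,0],0],[1,[0,0,0],0],[1,[0,0,0],0],[1,[0,0,0],0],[1,[0,0,0],0],[1,[0,0,0],0],[1,[0,0,0],0]]'; python3 st.py
```

```text
clock: 16.95
position: [491.9, 191.2, 109.1]
tool_rot: [[-0.999, -0.039, -0.0], [-0.039, 0.999, 0.001], [0.0, 0.001, -1.0]]
wrist_force: [-0.7, 2.7, -2.0]
gripper_width: 23.1
grip_force: 57.8
clock: 17.75
position: [491.8, 191.0, 109.0]
tool_rot: [[-0.999, -0.039, -0.0], [-0.039, 0.999, 0.0], [0.0, 0.0, -1.0]]
wrist_force: [0.2, 5.1, -6.1]
gripper_width: 23.2
grip_force: 58.0
[ 0.2  5.1 -6.1] [ 1.5   0.07 -0.11]
[(array([233.3, 241. ]), 100), (array([250.6, 242.8]), 5), (array([246.4, 246.3]), 9), (array([232.9, 253.6]), 21), (array([248. , 252.5]), 6), (array([242.1, 255.8]), 16), (array([220.8, 258.6]), 16), (array([239.9, 263.1]), 8), (array([224.6, 266.1]), 39), (array([251. , 270.5]), 4), (array([239.8, 273.8]), 4)]
gear box 230 241 267 275
```

```bash
python3 -m pendant '[[1,[0,0.0005,0.0005],0],[1,[0,0.001,0.001],0],[1,[0,0.001,0.0015],0],[1,[0,0.001,0.002],0],[1,[0,0.001,0.0025],0],[1,[0,0.001,0.003],0],[1,[0,0.001,0.003],0],[1,[0,0.001,0.003],0]]'; python3 st.py
```

```text
clock: 18.6
position: [491.9, 191.6, 106.2]
tool_rot: [[-0.999, -0.04, -0.0], [-0.04, 0.999, -0.001], [0.0, -0.001, -1.0]]
wrist_force: [-2.0, -1.0, 1.6]
gripper_width: 23.0
grip_force: 57.9
[-2.  -1.   1.6] [-0.53  0.29  0.08]
[(array([233.6, 241.8]), 105), (array([250.8, 243.8]), 4), (array([246.6, 247.2]), 8), (array([232.9, 254. ]), 20), (array([248.1, 252.9]), 8), (array([241.1, 258.8]), 24), (array([220.8, 258.6]), 16), (array([225.1, 266.2]), 43), (array([240.6, 267.8]), 5), (array([251. , 270.5]), 4), (array([234.2, 273.3]), 30)]
gear box 230 241 267 275
```

```bash
python3 -m pendant '[[1,[0,0,0.0005],0],[1,[0,0,0.001],0],[1,[0,0,0.0015],0],[1,[0,0,0.002],0],[1,[0,0,0.0025],0],[1,[0,0,0.003],0],[1,[0,0,0.003],0],[1,[0,0,0.003],0]]'; python3 st.py
```

```text
clock: 19.45
position: [492.1, 192.2, 103.7]
tool_rot: [[-0.999, -0.04, 0.0], [-0.04, 0.999, 0.0], [-0.0, 0.0, -1.0]]
wrist_force: [-3.4, 0.7, 4.8]
gripper_width: 23.1
grip_force: 60.4
[-3.4  0.7  4.8] [-0.28  0.95  0.17]
[(array([233.5, 242.9]), 110), (array([239.7, 235.7]), 10), (array([246.6, 247.9]), 7), (array([232.8, 254.1]), 17), (array([248. , 253.5]), 6), (array([220.8, 258.6]), 16), (array([240.8, 259.5]), 22), (array([225.5, 266.3]), 46), (array([240.2, 268.1]), 10), (array([251. , 270.5]), 4), (array([234.2, 273.3]), 26)]
gear box 230 241 268 275
```

```bash
python3 -m pendant '[[1,[0,0,0.0005],0],[1,[0,0,0.001],0],[1,[0,0,0.0015],0],[1,[0,0,0.002],0],[1,[0,0,0.0025],0],[1,[0,0,0.003],0],[1,[0,0,0.003],0],[1,[0,0,0.003],0]]'; python3 st.py
```

```text
clock: 20.3
position: [492.8, 192.4, 102.8]
tool_rot: [[-0.999, -0.041, 0.002], [-0.041, 0.999, 0.0], [-0.002, 0.0, -1.0]]
wrist_force: [-6.1, 0.8, 14.7]
gripper_width: 23.1
grip_force: 62.3
[-6.1  0.8 14.7] [-0.63  1.72  0.01]
[(array([233.1, 242.7]), 111), (array([239. , 235.5]), 6), (array([250.6, 244.8]), 5), (array([245.9, 248.1]), 8), (array([232.6, 254.2]), 17), (array([248. , 253.5]), 6), (array([220.8, 258.7]), 17), (array([240.6, 259.8]), 19), (array([225.7, 266.3]), 47), (array([240. , 268.5]), 10), (array([251. , 270.5]), 4), (array([233.6, 273.2]), 26)]
gear box 230 241 269 275
```

```bash
python3 -m pendant '[[1,[0.0005,0,0.0005],0],[1,[0.001,0,0.001],0],[1,[0.001,0,0.0015],0],[1,[0.001,0,0.002],0],[1,[0.001,0,0.002],0],[1,[0.001,0,0.002],0],[1,[0.001,0,0.002],0],[1,[0.001,0,0.002],0]]'; python3 st.py; python3 -c "
from h import *
print(zat((240.0,250.9),204.3),zat((234,273.5),274.3)); print('seated', proj('side',(490.5,204.2,78)),proj('side',(487.7,274.2,78)))"
```

```text
clock: 21.15
position: [492.7, 192.4, 102.7]
tool_rot: [[-0.999, -0.041, 0.005], [-0.041, 0.999, 0.001], [-0.005, 0.001, -1.0]]
wrist_force: [-7.1, -0.7, 24.0]
gripper_width: 23.1
grip_force: 63.5
[-7.1 -0.7 24. ] [-1.17  2.15 -0.06]
[(array([233. , 242.8]), 112), (array([238.8, 235.6]), 5), (array([242.5, 236. ]), 4), (array([250.6, 244.8]), 5), (array([246. , 248.3]), 7), (array([232.9, 254.3]), 15), (array([248. , 253.5]), 6), (array([220.8, 258.6]), 16), (array([240.8, 259.3]), 22), (array([225.7, 266.3]), 49), (array([240. , 268.5]), 10), (array([251. , 270.5]), 4), (array([233.6, 273.2]), 26)]
gear box 230 241 269 275
[488.3 204.3  74.1] [488.7 274.3  79.1]
seated [239.11149114 249.87086847] [234.41389637 273.75830513]
```

```bash
python3 -m pendant '[[0.98,[0,0,-0.002],0],[0.85,[0,0,-0.003],0],[0.7,[0,0,-0.004],0],[0.6,[0,0,-0.004],0],[0.5,[0,0,-0.004],0],[0.45,[0,0,-0.01],0],[0.45,[0,0,-0.025],0],[0.45,[0,0,-0.045],0]]'; python3 st.py
```

```text
clock: 22.0
position: [490.5, 191.5, 143.0]
tool_rot: [[-0.999, -0.039, -0.002], [-0.039, 0.999, -0.001], [0.002, -0.001, -1.0]]
wrist_force: [0.3, 0.2, 0.8]
gripper_width: 47.0
grip_force: 0.0
[0.3 0.2 0.8] [ 0.04 -0.07 -0.03]
[(array([228.8, 239.6]), 41), (array([237.8, 240.2]), 41), (array([244. , 238.7]), 13), (array([250.6, 244.8]), 5), (array([230. , 247.5]), 6), (array([246.3, 247.9]), 9), (array([232.7, 253.9]), 19), (array([241.1, 258.6]), 22), (array([248. , 253.5]), 6), (array([220.8, 258.6]), 16), (array([225.6, 266.3]), 48), (array([240. , 268.3]), 9), (array([251. , 270.5]), 4), (array([233.8, 273.2]), 25)]
gear box 230 241 269 275
```

Wheel stays put after release. I'll press on top of the rim with shut fingers, slightly to the gear side, to verify that both ends are bottomed.

```bash
python3 -m pendant '[[0.6,[0,0.006,0],0],[0.8,[0,0.006,0],0],[1,[0,0.006,0],0],[1,[0,0.006,0],0],[1,[0,0.006,0.003],0],[1,[0,0.006,0.006],0],[1,[0,0.006,0.009],0],[1,[0,0.006,0.01],0]]';  python3 -m pendant '[[1,[0,0,0.001],0],[1,[0,0,0.002],0],[1,[0,0,0.003],0],[1,[0,0,0.004],0],[1,[0,0,0.005],0],[1,[0,0,0.005],0],[1,[0,0,0.005],0],[1,[0,0,0.005],0]]'; python3 st.py|head -1
```

```text
clock: 22.85
position: [490.5, 197.6, 132.7]
tool_rot: [[-0.999, -0.039, -0.001], [-0.039, 0.999, -0.001], [0.001, -0.001, -1.0]]
wrist_force: [-1.0, -0.3, 0.1]
gripper_width: 0.1
grip_force: 0.0
clock: 23.65
position: [491.1, 198.0, 128.9]
tool_rot: [[-0.999, -0.04, 0.001], [-0.04, 0.999, 0.0], [-0.001, 0.0, -1.0]]
wrist_force: [0.2, -0.9, 4.9]
gripper_width: 0.2
grip_force: 2.4
[ 0.2 -0.9  4.9] [-0.27 -0.07 -0.04]
```

Rim contact is at tip height 118 mm, which is the seated height. One firm push to make sure.

```bash
python3 -m pendant '[[1,[0,0,0.0007],0],[1,[0,0,0.0014],0],[1,[0,0,0.002],0],[1,[0,0,0.0026],0],[1,[0,0,0.003],0],[1,[0,0,0.003],0],[1,[0,0,0.003],0],[1,[0,0,0.003],0]]'; python3 st.py|head -1;  python3 -m pendant '[[1,[0,0,-0.002],0],[1,[0,0,-0.01],0],[1,[0,0,-0.025],0],[1,[0,0,-0.045],0],[1,[0,0,-0.065],0],[1,[0,0,-0.08],0],[1,[0,0,-0.08],0],[1,[0,0,-0.08],0]]'; python3 st.py
```

```text
clock: 24.5
position: [492.9, 198.2, 128.6]
tool_rot: [[-0.999, -0.041, 0.006], [-0.041, 0.999, 0.001], [-0.006, 0.001, -1.0]]
wrist_force: [-0.9, -3.5, 16.0]
gripper_width: 0.2
grip_force: 8.0
[-0.9 -3.5 16. ] [-1.15  0.06  0.03]
clock: 25.35
position: [490.1, 197.8, 204.5]
tool_rot: [[-0.999, -0.039, -0.001], [-0.039, 0.999, 0.0], [0.001, 0.0, -1.0]]
wrist_force: [-0.7, -0.1, -0.4]
gripper_width: 0.1
grip_force: 0.0
[-0.7 -0.1 -0.4] [-0.05 -0.08 -0.04]
[(array([242.8, 238.5]), 26), (array([228.4, 240.2]), 36), (array([250.6, 244.8]), 5), (array([237.8, 245.3]), 6), (array([230.7, 247.4]), 7), (array([246.6, 248.2]), 8), (array([232.7, 253.9]), 19), (array([241.2, 258.5]), 21), (array([248. , 253.5]), 6), (array([220.8, 258.6]), 16), (array([225.7, 266.3]), 47), (array([240.2, 268.4]), 10), (array([251. , 270.5]), 4), (array([233.9, 273.3]), 24)]
gear box 230 241 268 275
```

```bash
python3 -c "
from h import *
print(zat((233.9,273.3),274.2));print(job_done())"
```

```text
[488.9 274.2  79.8]
the job is handed in; nothing more can be done
None
```

The large silver wheel is in the counter with its gear on the housing side, let go and handed in at about 25 s. The shut fingers met the rim at 118 mm, as they should with both ends home, and a further push moved it only 0.3 mm. The hand-in returned no verdict, and I did not re-check the bystanders with the camera.

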